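Refit the regulator board in an open bench power supply

ROBOT

A 6-joint arm with a two-finger parallel gripper is mounted at the origin on the work surface. World frame = base frame: x ahead of the robot, y to its left, z up, the work surface at z = 0. Lengths are in m, angles in rad, forces in N, time in s.
With the tool pointing down it reaches from about 0.325 to 0.85 m from the base axis. Payload 4.4 kg.
Tool frame: the origin (TCP) lies midway between the tips of the shut fingers; the grasp point (between the pads) lies 19 mm behind it; z points along the fingers, y is the line along which they close (so a half turn about z gives the same grasp; the last joint's range is limited). The gripper opens to 94 mm and grips with 3 to 60 N. Pads are 16 mm wide; open, the fingers measure 119 mm over their backs; the gripper's body (75 mm by 177 mm) begins 78 mm behind the grasp point.
Start: joints at [-1.444, 0.207, 1.542, -0, 1.393, -0.15], TCP at [0.158, -0.553, 0.205] pointing down, gripper open.
Joint ranges: [-2.73, 2.73], [-0.86, 2.22], [0.23, 2.46], [-1.11, 4.25], [0.08, 2.63], [-2.82, 2.82]. Speed limits (rad/s): [2.79, 2.79, 3.14, 3.14, 3.14, 3.14].

INTERFACE

Orientations are given as [roll, pitch, yaw] about the fixed x, y, z axes, in that order (R = Rz(yaw) Ry(pitch) Rx(roll)).
In Python, from rig import arm gives the robot as it stands.
- The arm moves only by the tool step_arm, never from a script. Its argument "motion" is a list of rows, each a list of 7 numbers: the shift along the tool's x, y, z in cm, then the turn, a rotation vector about the tool's x, y, z in rad, then the finger opening in cm, from 0 to 9.4. In form: [[dx, dy, dz, wx, wy, wz, claw], ...]. A call has exactly 5 rows; each row shifts and turns the commanded pose from where the row before left it, along the tool's axes as they then stand; what a row does not reach is not made up. A row lasts 1/8 s, in which the tool goes at most 62.5 mm and 10.7 degrees, less where a joint would pass 70% of its speed; a pose out of reach is approached as far as the arm can. A call is refused whole if a number of a shift passes 6.25 or a number of a turn 0.188, either way. A call with a gripper value outside its range is refused whole. The fingers move at their own pace and stop on an object; "squeeze" is the grip in N (left out, the last holds). Time passes only in rows, so rows that do not move let the fingers close, or fill a call up. It gives the time, the measured TCP pose, the force, the opening and the grip force at its end, in the units of the state.
- arm.get_obs(): the state, without advancing time (a new reading comes with each control period).
- arm.capture(name): name is "side" or "top" or "wrist"; returns a dict with "image" (400x640x3 uint8, red, green, blue), "depth" (400x640 float32, m along the optical axis (not along the pixel's ray), 0 where there is no reading), "fx", "fy", "cx", "cy" (pixels), "dist_coeffs" ([k1, k2, p1, p2, k3] as OpenCV has them; the pictures are not rectified), "rvec" (rotation vector, rad) and "tvec" (3), from world to camera coordinates, as OpenCV has them; the wrist camera has in their place "mount" (4x4, takes a point from camera to tool coordinates, whose origin is the TCP and whose axes are the flange's). Camera axes: x right, y down, z forward; pixel columns grow to the right and rows downward; lengths in m; the calibration is good to about 2 mm. A picture is of the moment at which its call begins: read the wrist's pose just before it.
- arm.close_job(): hands the job in; it is judged then, once.
The state is a dict: "time_s": time; "joints": joint angles; "qvel": joint speeds; "tau": joint torques, N m; "eef_pos": TCP position; "tcp_rot": TCP orientation; "force": force on the tool from outside, world axes, zero at the start; "torque": the same for the moment, N m; "opening": opening from 0.0 (shut) to 1.0 (fully open); "grasp_force": force on a finger pad.
Only numpy, scipy, OpenCV 4.12 (cv2) and the standard library are available. Lean on these libraries where they do the work, as an engineer would, in place of code of your own. Each camera call takes 0.05 s, during which the arm holds its last target. There are 200 camera calls.

TASK

Put the regulator board back into the opened bench power supply. Turn the swing clip out of the way if it reaches into the board's place, tilt the board so that its hook edge (the edge nearest the two round capacitors) goes in under the two sheet-metal lips, lower the other edge gently until the board lies flat on its seats, then turn the clip fully over the board and let go. Do not push the other things on the bench about.

Things in the scene. Friction and masses are not known exactly. Their poses are not given: they have to be found in the camera images.
- board_mid (a point): Centre of the board's finned aluminium heat sink: at x = -8 mm in the board's frame and 25 mm above its underside. The heat sink, 26 mm (x) by 50 mm (y), spans 3 to 48 mm above the underside; it is the part to grip, across its 26 mm, and carries the board tilted. Board x runs from the hook edge to the free edge, z up. Beside its 26 mm faces the board is bare for 40 mm at |y| under 20 mm.
- board: Regulator board: green circuit board 160 (x) by 104 (y) by 3 mm, about 0.28 kg, lying parts up on a black mat 3 mm thick, 250 mm square. Origin at the middle of its underside. Two black capacitors, 24 mm across, 32 mm tall, at x -42, y +-36 mm mark the hook-edge half; on the other half a relay (x 35 to 55, y -48 to -20, 14 mm tall) and a white connector (x 65 to 75, y -45 to -15, 10 mm tall).
- board_hook_l (a point): Point on the underside of the board's hook edge at board x = -80, y = +30 mm; it goes under the lip on the +y side. The outer 25 mm of the board along the hook edge is bare.
- board_hook_r (a point): The same at board x = -80, y = -30 mm; it goes under the lip on the -y side.
- board_free (a point): Middle of the board's free edge, on the underside, at board x = +80 mm: the edge that is lowered last.
- bay (a point): Centre of the board's place, at the height of its seats (12 mm above the bench); axes are the chassis axes. Home = middle of board underside here, axes agreeing. In this frame (mm): hook wall x = -81.5, screen x = +81.5 (inner faces); guide ears at y = +-54.5, x -81.5 to -65.5, top z = 18; front panel y = -69.5. Seats: a ledge along the hook wall, two stand-offs at x 66.5, y +-36.
- lip_l (a point): Middle of the free edge, underside, of the +y lip: 11 mm above the seats, 14 mm in from the hook wall. The lip is a sheet-metal tab 26 mm wide, 2 mm thick, that slopes up from the wall into the bay; its underside is 5 mm above the seats at the wall. Axes as the bay.
- lip_r (a point): The same for the -y lip, 60 mm from the other.
- screen_top (a point): Middle of the top edge of the upright sheet-metal screen that closes the bay at its free-edge side, 75 mm above the bench, running the whole length of the chassis in y. Screen and lips together leave only 149 mm in plan: the 160 mm board gets in only when tilted by more than about 21 degrees, free edge up.
- transformer (a point): Top middle of the transformer in the chassis, 76 mm (x) by 66 mm (y), 65 mm above the bench.
- clip_knob (a point): Middle of the swing clip's upright black knob, 13 mm across, 30 mm tall; this point is 36 mm above the bench (knob from 21 to 51 mm). It stands 38 mm from the clip's pivot, a vertical axis at bay x = 46.5, y = 68 mm. The steel arm is 14 mm wide, ends 45 mm from the pivot, and passes 3 mm above the top of a seated board.
- clip (a joint): Swing clip angle, rad. 0 = fully over the board, at its stop (arm to bay -y, knob at bay x 46.5, y 30 mm); grows clockwise seen from above; 1.57 = arm to bay -x (knob at x 8.5, y 68 mm); other stop at 1.75. The board passes it only above about 1.5. It stays where it is left; about 1 N at the knob turns it.
- chassis: The open power supply, fixed: aluminium pan 215 mm (x) by 260 mm (y), origin on the bench under its middle. Grey front panel at -y and rear panel at +y, both 88 mm tall; wall on the hook side 17 mm tall, lips up to 26 mm. The bay point is at x -21.5, y -56.5 mm. Behind the screen stand capacitors up to 58 mm.
- flux_bottle: Small white bottle, 36 mm across, 85 mm tall, at a corner of the mat; leave it alone. Origin at its foot.
- multimeter: Black multimeter lying flat, 145 x 72 x 43 mm; leave it alone. Origin under its middle.
- solder_spool: Grey solder spool standing on its flange, 60 mm across, 45 mm tall; leave it alone. Origin under its middle.
- screwdriver: Black-handled screwdriver lying flat, 180 mm long; leave it alone. Origin under its middle.
There are look-alikes about, which are no part of the job. What is shaped like the board but brown or red is not meant.

How it is judged:
By the outcome, as a careful person would: the job done as asked, in the order asked, and still so for the second after the job is handed in, with the robot touching nothing.
It also fails if it takes over 64 s, if anything falls off the work surface, if the arm or the gripper's body presses on something with over 40 N, if the wrist force passes 120 N, or if a joint passes its speed limit or range.

## Working session

There is one attempt and no reset: what is moved stays moved. The work goes in short steps, Python scripts to look and compute and a tool call to move; the robot and the scene stay as the last step left them, time stands still between calls to the robot, and variables do not carry over. Pictures are saved under pics/ and viewed, at most 10 in all, crops included, and the job is handed in when it is done.

Besides the shell and the picture viewer there is one more tool, called after "Emit:" as a command line: name --pt "numbers of a row" for each row, then --argument value for the rest. step_arm: Moves the arm, as the interface text tells. Its arguments: {"type":"object","properties":{"motion":{"type":"array","items":{"type":"array","items":{"type":"number"}}},"squeeze":{"type":"number"}},"required":["motion"]}

```bash
mkdir -p pics; ls
python3 - <<'E'
from rig import arm
import cv2,numpy as np,pickle
o=arm.get_obs(); print(o)
d={}
for n in ["side","top"]:
    c=arm.capture(n); d[n]=c
    cv2.imwrite(f"pics/{n}0.png",c["image"][:,:,::-1])
    print(n,c["fx"],c["fy"],c["cx"],c["cy"],c["dist_coeffs"],c["rvec"],c["tvec"])
pickle.dump(d,open("d0.pkl","wb"))
E
```

```text
pics
{'time_s': 0.0, 'joints': array([-1.44350964e+00,  2.07406514e-01,  1.54291365e+00, -2.21454199e-05,
        1.39346926e+00, -1.50475141e-01]), 'qvel': array([ 0.00104668,  0.00080835, -0.00058603, -0.00097626, -0.00167122,
        0.00056565]), 'tau': array([-1.25343736e-04, -3.70886064e+01, -2.81414241e+01,  6.96731312e-02,
        3.61807470e-02, -1.78911573e-04]), 'eef_pos': array([ 0.15756247, -0.55217778,  0.20431757]), 'tcp_rot': array([-3.13941744e+00, -3.07769251e-04,  2.77765419e-01]), 'force': array([0.53756895, 0.1058835 , 0.53012824]), 'torque': array([-0.05651511, -0.03190149,  0.01728809]), 'grasp_force': 0.0, 'opening': 0.9965869415103651}
side 464.30314307255986 464.30314307255986 320.54474799891074 200.7252276911528 [-0.08496308  0.          0.          0.          0.        ] [ 0.03952146 -2.94089005  1.09882844] [0.48081725 0.07846725 1.24017444]
top 375.73200052527477 375.73200052527477 321.29776417250287 200.31114466829638 [-0.06761288  0.          0.          0.          0.        ] [ 2.17007632 -2.20651085  0.08837547] [-0.06048057  0.50104583  1.03772317]
```

View pics/top0.png

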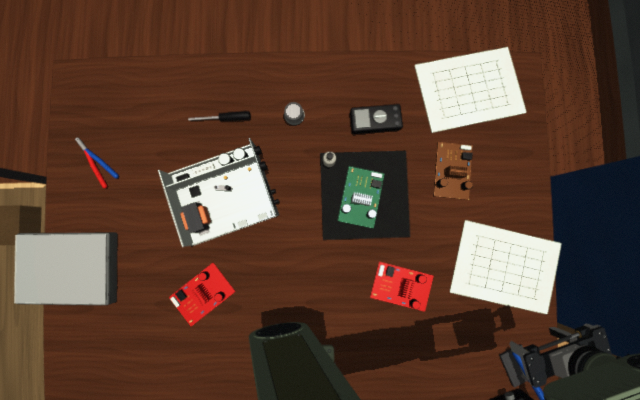

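View pics/side0.png

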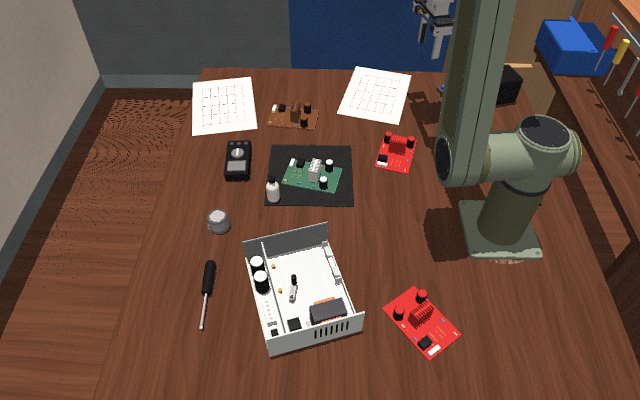

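```bash
cat > h.py <<'E'
import numpy as np,cv2
from scipy.spatial.transform import Rotation as R
def cam(c,obs=None):
    "camera origin and rotation (cam->world)"
    if "mount" in c:
        T=np.eye(4);T[:3,:3]=R.from_euler('xyz',obs["tcp_rot"]).as_matrix();T[:3,3]=obs["eef_pos"]
        M=T@np.array(c["mount"]);return M[:3,3],M[:3,:3]
    r=cv2.Rodrigues(np.array(c["rvec"],float))[0];return -r.T@np.array(c["tvec"]),r.T
def rays(c,uv,obs=None):
    K=np.array([[c["fx"],0,c["cx"]],[0,c["fy"],c["cy"]],[0,0,1.]])
    p=cv2.undistortPoints(np.array(uv,float).reshape(-1,1,2),K,np.array(c["dist_coeffs"],float))[:,0]
    o,r=cam(c,obs);return o,np.c_[p,np.ones(len(p))]@r.T
def plane(c,uv,z,obs=None):
    o,d=rays(c,uv,obs);return o+d*((z-o[2])/d[:,2])[:,None]
def depthpts(c,uv,obs=None):
    o,d=rays(c,uv,obs);z=np.array([c["depth"][int(round(v)),int(round(u))] for u,v in uv]);return o+d*z[:,None]
def tri(rs):
    "least-squares meeting point of rays [(o,d),...]"
    A=0;b=0
    for o,d in rs:
        d=d/np.linalg.norm(d);P=np.eye(3)-np.outer(d,d);A=A+P;b=b+P@o
    return np.linalg.solve(A,b)
def proj(c,X,obs=None):
    o,r=cam(c,obs);K=np.array([[c["fx"],0,c["cx"]],[0,c["fy"],c["cy"]],[0,0,1.]])
    return cv2.projectPoints(np.array(X,float).reshape(-1,1,3),cv2.Rodrigues(r.T)[0],-r.T@o,K,np.array(c["dist_coeffs"],float))[0][:,0]
E
python3 - <<'E'
import pickle
from h import *
from rig import arm
d=pickle.load(open("d0.pkl","rb"));t=d["top"];im=t["image"]
hsv=cv2.cvtColor(im,cv2.COLOR_RGB2HSV)
m=cv2.inRange(hsv,(40,60,40),(90,255,255));m[:, :300]=0;m[:,420:]=0;m[260:]=0
cs,_=cv2.findContours(cv2.morphologyEx(m,cv2.MORPH_CLOSE,np.ones((9,9))),0,1)
c=max(cs,key=cv2.contourArea);b=cv2.boxPoints(cv2.minAreaRect(c));print(b)
P=plane(t,b,.006);print(P,np.linalg.norm(np.roll(P,-1,0)-P,axis=1),P.mean(0))
w=arm.capture("wrist");print(w["mount"],w["fx"],w["cx"],w["cy"],w["dist_coeffs"])
a=cv2.resize(im[130:255,150:285],None,fx=4,fy=4,interpolation=2)
cv2.imwrite("pics/ch.png",a[:,:,::-1])
E
```

```text
[[336.34613 221.26923]
 [347.61536 164.92307]
 [385.11536 172.42307]
 [373.84613 228.76923]]
[[ 0.44062254 -0.11056323  0.006     ]
 [ 0.60138063 -0.14611473  0.006     ]
 [ 0.57811142 -0.25341756  0.006     ]
 [ 0.41751309 -0.21658301  0.006     ]] [0.16464225 0.10979687 0.16476834 0.10850918] [ 0.50940692 -0.18166963  0.006     ]
[[ 1.11356310e-03 -9.61509630e-01 -2.74768979e-01  8.02025673e-02]
 [ 9.99999359e-01  1.12658659e-03  1.10414692e-04 -4.65327318e-04]
 [ 2.03386258e-04 -2.74768926e-01  9.61510268e-01 -1.78949282e-01]
 [ 0.00000000e+00  0.00000000e+00  0.00000000e+00  1.00000000e+00]] 290.99820219972395 322.15317177350346 199.51277847697042 [-0.0355739  0.         0.         0.         0.       ]
```

View pics/ch.png

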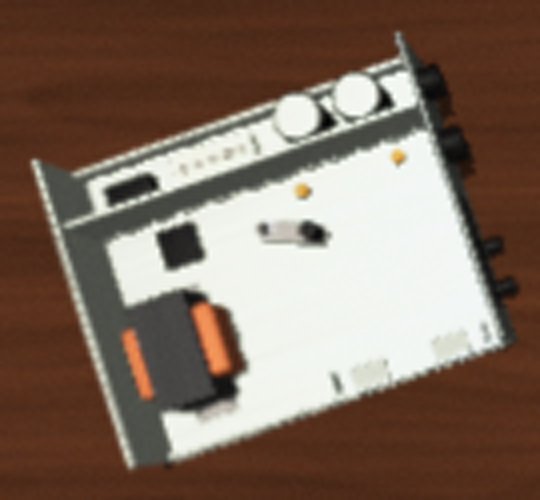

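Run:
```python
import pickle
from h import *
d=pickle.load(open("d0.pkl","rb"))
S={}
for n,(x0,y0,x1,y1) in dict(top=(215,165,260,185),side=(265,258,290,298)).items():
    c=d[n];hsv=cv2.cvtColor(c["image"],cv2.COLOR_RGB2HSV)
    m=cv2.inRange(hsv,(8,90,100),(35,255,255));q=np.zeros_like(m);q[y0:y1,x0:x1]=m[y0:y1,x0:x1]
    k,l,s,ce=cv2.connectedComponentsWithStats(q)
    ce=ce[1:][s[1:,4]>=3];print(n,ce,s[1:,4]);S[n]=ce
    print(plane(c,ce,.012))
t=d["top"]
px=lambda x,y:[150+x/4,130+y/4]
print("knob0.051",plane(t,[px(315,230)],.051),"pivot .02",plane(t,[px(265,230)],.02))
print("lips .021",plane(t,[px(368,366),px(448,338)],.023))
print("front panel ends .088",plane(t,[px(400,35)],.088), "rear", plane(t,[px(36,162)],.088))
print("transf",plane(t,[px(185,292),px(215,408),px(160,405),px(130,305)],.065))
```

```text
top [[249.  168.5]
 [225.  177. ]] [8 9]
[[0.59469948 0.13562058 0.012     ]
 [0.57150565 0.20431786 0.012     ]]
side [[272.93333333 265.8       ]
 [279.76923077 289.76923077]] [15 13]
[[0.59565426 0.13808213 0.012     ]
 [0.57332114 0.20514239 0.012     ]]
knob0.051 [[0.53690678 0.18417414 0.051     ]] pivot .02 [[0.54096786 0.22710976 0.02      ]]
lips .021 [[0.44395826 0.15359536 0.023     ]
 [0.46262488 0.09748186 0.023     ]]
front panel ends .088 [[0.6624748  0.11897553 0.088     ]] rear [[0.5817315  0.36335783 0.088     ]]
transf [[0.49483877 0.26918148 0.065     ]
 [0.41651427 0.24840171 0.065     ]
 [0.41901664 0.28580044 0.065     ]
 [0.48664385 0.30677818 0.065     ]]
```

```bash
cat >> h.py <<'E'
def pose(o): return np.array(o["eef_pos"]),R.from_euler('xyz',o["tcp_rot"])
def plan(p0,r0,p1,r1,n,ret=False):
    "rows from pose to pose, evenly; turn applied after the shift of each row"
    rv=(r0.inv()*r1).as_rotvec()/n;r=r0;rows=[]
    for i in range(n):
        d=r.inv().apply((p1-p0)/n)*100;rows.append(np.r_[d,rv]);r=r*R.from_rotvec(rv)
    rows=np.round(rows,3)
    if not ret:
        for q in rows: print([float(round(v,2)) for v in q[:3]],[float(v) for v in q[3:]])
    return rows
def down(yaw): return R.from_euler('xyz',[np.pi,0,yaw])
E
python3 - <<'E'
from h import *
from rig import arm
p,r=pose(arm.get_obs())
plan(p,r,np.array([.5,-.18,.22]),down(.84),10)
E
```

```text
[4.31, -2.64, -0.15] [-0.0, -0.0, -0.056]
[4.46, -2.4, -0.15] [-0.0, -0.0, -0.056]
[4.58, -2.14, -0.15] [-0.0, -0.0, -0.056]
[4.7, -1.88, -0.15] [-0.0, -0.0, -0.056]
[4.79, -1.61, -0.15] [-0.0, -0.0, -0.056]
[4.88, -1.34, -0.15] [-0.0, -0.0, -0.056]
[4.94, -1.06, -0.15] [-0.0, -0.0, -0.056]
[5.0, -0.79, -0.15] [-0.0, -0.0, -0.056]
[5.03, -0.5, -0.15] [-0.0, -0.0, -0.056]
[5.05, -0.22, -0.15] [-0.0, -0.0, -0.056]
```

Emit:
step_arm --pt "4.3 -2.6 -0.2 0 0 -0.056 4" --pt "4.5 -2.4 -0.2 0 0 -0.056 4" --pt "4.6 -2.1 -0.2 0 0 -0.056 4" --pt "4.7 -1.9 -0.2 0 0 -0.056 4" --pt "4.8 -1.6 -0.1 0 0 -0.056 4"

```text
time_s: 0.78
eef_pos: [0.3305, -0.3659, 0.2143]
tcp_rot: [-3.142, -0.0, 0.559]
force: [0.4, -0.6, 0.9]
opening: 0.504
grasp_force: 0.0
```

Emit:
step_arm --pt "4.9 -1.3 -0.2 0 0 -0.056 4" --pt "4.9 -1.1 -0.2 0 0 -0.056 4" --pt "5.0 -0.8 -0.2 0 0 -0.056 4" --pt "5.0 -0.5 -0.1 0 0 -0.056 4" --pt "5.0 -0.2 0 0 0 -0.056 4"

```text
time_s: 1.4
eef_pos: [0.5014, -0.1808, 0.2214]
tcp_rot: [3.142, 0.0, 0.84]
force: [-0.1, -0.4, -0.0]
opening: 0.425
grasp_force: 0.0
```

Run:
```python
from h import *
from rig import arm
import pickle
arm.capture("top")
o=arm.get_obs();c=arm.capture("wrist");print(o["eef_pos"],o["tcp_rot"],np.abs(o["qvel"]).max())
cv2.imwrite("pics/w1.png",c["image"][:,:,::-1]);pickle.dump((o,c),open("w1.pkl","wb"))
p,r=pose(o)
plan(p,r,np.array([.50,.16,.22]),down(.84),6)
```

```text
[ 0.50466426 -0.17617034  0.22130307] [-3.14130433 -0.00532491  0.84529221] 0.07120025531907728
[4.14, -3.78, 0.04] [-0.0, -0.001, 0.001]
[4.14, -3.78, 0.04] [-0.0, -0.001, 0.001]
[4.13, -3.78, 0.04] [-0.0, -0.001, 0.001]
[4.13, -3.79, 0.03] [-0.0, -0.001, 0.001]
[4.13, -3.79, 0.03] [-0.0, -0.001, 0.001]
[4.12, -3.79, 0.03] [-0.0, -0.001, 0.001]
```

View pics/w1.png

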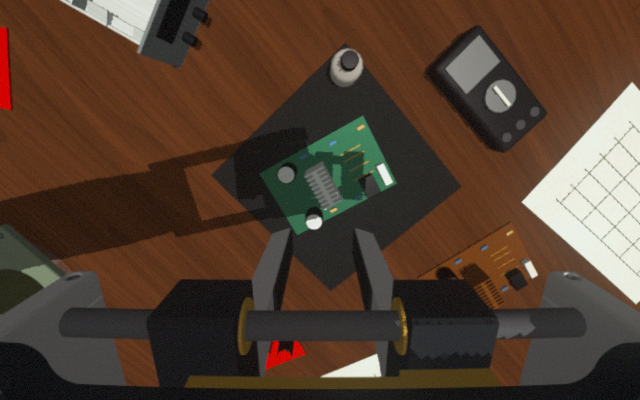

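Emit:
step_arm --pt "4.1 -3.8 0 0 0 0 4" --pt "4.1 -3.8 0 0 0 0 4" --pt "4.1 -3.8 0 0 0 0 4" --pt "4.1 -3.8 0 0 0 0 4" --pt "4.1 -3.8 0 0 0 0 4"

```text
time_s: 2.12
eef_pos: [0.496, 0.0981, 0.2213]
tcp_rot: [3.141, 0.0, 0.836]
force: [0.7, -0.8, 0.5]
opening: 0.425
grasp_force: 0.0
```

Run:
```python
from h import *
from rig import arm
import pickle
arm.capture("wrist");arm.capture("wrist");arm.capture("wrist")
o=arm.get_obs();c=arm.capture("wrist");print(o["eef_pos"],o["tcp_rot"],np.abs(o["qvel"]).max())
cv2.imwrite("pics/w2.png",cv2.resize(c["image"][:280,160:540,::-1],None,fx=2,fy=2));pickle.dump((o,c),open("w2.pkl","wb"))
# board from w1
o1,c1=pickle.load(open("w1.pkl","rb"))
d=pickle.load(open("d0.pkl","rb"))
def board(c,roi,o=None):
    hsv=cv2.cvtColor(c["image"],cv2.COLOR_RGB2HSV);m=cv2.inRange(hsv,(40,60,40),(90,255,255))
    x0,y0,x1,y1=roi;q=np.zeros_like(m);q[y0:y1,x0:x1]=m[y0:y1,x0:x1]
    cs,_=cv2.findContours(q,0,2);h=cv2.convexHull(np.vstack([k for k in cs if cv2.contourArea(k)>20]))
    # world outline on top plane
    P=plane(c,h[:,0,:],.006,o)[:,:2]
    b=cv2.minAreaRect((P*1000).astype(np.float32));return b,cv2.boxPoints(b)
for n,a in dict(w1=(c1,(230,90,420,250),o1),top=(d["top"],(300,150,420,240)),side=(d["side"],(270,140,350,200))).items():
    print(n,*board(*a))
```

```text
[0.49577212 0.0987198  0.22115542] [-3.14139658e+00  7.98826189e-04  8.41891242e-01] 0.060255309229865626
w1 ((510.0208435058594, -181.0155792236328), (106.2717056274414, 161.72874450683594), 77.36693572998047) [[ 419.49298  -215.17949 ]
 [ 577.3064   -250.55061 ]
 [ 600.5487   -146.85167 ]
 [ 442.7353   -111.480545]]
top ((509.490234375, -181.43710327148438), (108.72515106201172, 164.7489471435547), 77.5508804321289) [[ 417.33347 -216.76382]
 [ 578.20886 -252.27917]
 [ 601.647   -146.11038]
 [ 440.7716  -110.59503]]
side ((511.08349609375, -181.52804565429688), (107.82855224609375, 161.01083374023438), 76.99388122558594) [[ 420.50967 -215.94104]
 [ 577.38995 -252.17737]
 [ 601.65735 -147.11505]
 [ 444.77704 -110.87872]]
```

View pics/w2.png

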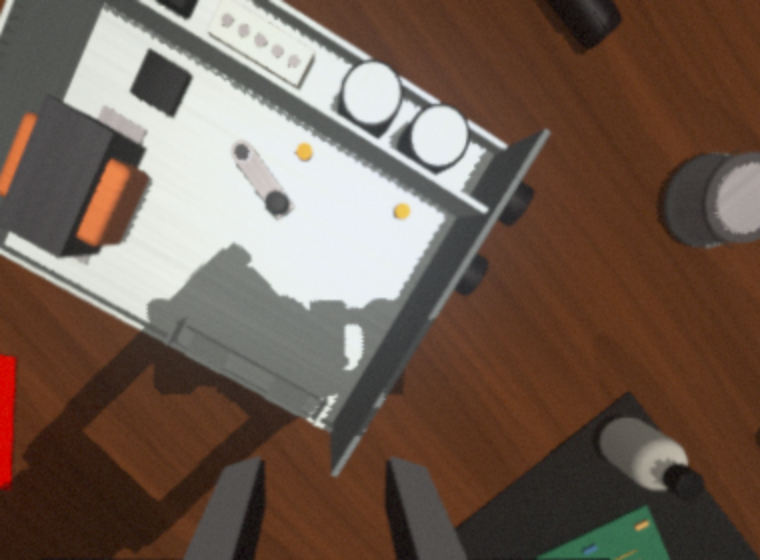

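Run:
```python
from h import *
import pickle
o,c=pickle.load(open("w2.pkl","rb"));d=pickle.load(open("d0.pkl","rb"))
hsv=cv2.cvtColor(c["image"],cv2.COLOR_RGB2HSV);m=cv2.inRange(hsv,(15,120,120),(35,255,255))
q=np.zeros_like(m);q[60:120,300:375]=m[60:120,300:375]
k,l,s,ce=cv2.connectedComponentsWithStats(q);W=ce[1:][s[1:,4]>5];print(W)
T=[[225,177],[249,168.5]];S=[[279.77,289.77],[272.93,265.8]]
W=W[np.argsort(W[:,0])]
X=[]
for i in range(2):
    x=tri([(lambda a:(a[0],a[1][0]))(rays(cc,[u],oo)) for cc,u,oo in((c,W[i],o),(d["top"],T[i],None),(d["side"],S[i],None))]);X.append(x);print("standoff",x,plane(c,[W[i]],.012,o))
X=np.array(X);P=plane(c,W,.012,o)
for A in (X,P):
    y=A[0]-A[1];yaw=np.arctan2(-y[0],y[1]);ex=np.array([np.cos(yaw),np.sin(yaw)]);ey=np.array([-ex[1],ex[0]])
    bay=A[:,:2].mean(0)-.0665*ex;print("dist",np.linalg.norm(y),"yaw",yaw,"bay",bay)
    piv=bay+.0465*ex+.068*ey;kn=plane(c,[[298.5,101.5]],.051,o)[0];pv=plane(c,[[280.5,75.5]],.021,o)[0]
    v=kn[:2]-piv;print("pivot",piv,pv,"knob",kn,np.linalg.norm(v),"clip",np.arctan2(-(v@ex),-(v@ey)))
# front panel/long edges: yaw check with panel top inner edge (crop px)
f=plane(c,[[160+547/2,130/2],[160+335/2,474/2]],.088,o);print(f,np.arctan2(*(f[0]-f[1])[[1,0]]))
e=f[1]-np.r_[bay,0];print("front end in bay",e[:2]@ex,e[:2]@ey)
```

```text
[[311.6744186   75.37209302]
 [360.7027027  105.13513514]]
standoff [0.57245426 0.20467671 0.01099311] [[0.57222553 0.20467485 0.012     ]]
standoff [0.59553504 0.13638105 0.00907942] [[0.59504427 0.13685569 0.012     ]]
dist 0.07211575166749777 yaw 0.3259033117583164 bay [0.52099508 0.14923793]
pivot [0.54327621 0.2285462 ] [0.54336206 0.22879564 0.021     ] knob [0.53989094 0.18940022 0.051     ] 0.03929208113005584 clip 0.41216686264192587
dist 0.07155511155855995 yaw 0.32456594297940955 bay [0.52060692 0.14955859]
pivot [0.54299409 0.22883699] [0.54336206 0.22879564 0.021     ] knob [0.53989094 0.18940022 0.051     ] 0.03955867270233986 clip 0.4030908772839331
[[0.66524817 0.12267118 0.088     ]
 [0.46420817 0.05450156 0.088     ]] 0.32691799554690903
front end in bay -0.0837675739450519 -0.0721086205052295
```

```bash
cat >> h.py <<'E'
YAW=.326;BAY=np.array([.5208,.1494,.012]);EX=np.array([np.cos(YAW),np.sin(YAW),0]);EY=np.array([-EX[1],EX[0],0])
PIV=BAY+.0465*EX+.068*EY
def knob(th,z): 
    p=PIV+.038*(-EY*np.cos(th)-EX*np.sin(th));return np.array([p[0],p[1],z])
E
python3 - <<'E'
from h import *
p=np.array([.496,.0985,.2213]);r=down(.84)
plan(p,r,knob(.41,.1),r,3);plan(knob(.41,.1),r,knob(.41,.027),r,2)
print()
t=np.linspace(.41,1.68,10)
for a,b in zip(t,t[1:]): plan(knob(a,.027),r,knob(b,.027),r,1)
E
```

```text
[3.27, -0.96, 4.04] [0.0, 0.0, 0.0]
[3.27, -0.96, 4.04] [0.0, 0.0, 0.0]
[3.27, -0.96, 4.04] [0.0, 0.0, 0.0]
[-0.0, -0.0, 3.65] [0.0, 0.0, 0.0]
[0.0, -0.0, 3.65] [0.0, 0.0, 0.0]

[-0.29, -0.45, -0.0] [0.0, 0.0, 0.0]
[-0.23, -0.49, -0.0] [0.0, 0.0, 0.0]
[-0.16, -0.51, -0.0] [0.0, 0.0, 0.0]
[-0.08, -0.53, -0.0] [0.0, 0.0, 0.0]
[-0.01, -0.54, -0.0] [0.0, 0.0, 0.0]
[0.07, -0.53, -0.0] [0.0, 0.0, 0.0]
[0.14, -0.52, -0.0] [0.0, 0.0, 0.0]
[0.21, -0.49, -0.0] [0.0, 0.0, 0.0]
[0.28, -0.46, -0.0] [0.0, 0.0, 0.0]
```

Emit:
step_arm --pt "3.3 -1.0 4.0 0 0 0 4" --pt "3.3 -1.0 4.0 0 0 0 4" --pt "3.2 -0.9 4.1 0 0 0 4" --pt "0 0 3.6 0 0 0 4" --pt "0 0 3.6 0 0 0 4"

```text
time_s: 2.95
eef_pos: [0.5411, 0.1873, 0.0269]
tcp_rot: [3.141, 0.001, 0.836]
force: [0.5, 0.6, -0.2]
opening: 0.425
grasp_force: 0.0
```

Emit:
step_arm --pt "0 0 0 0 0 0 4" --pt "0 0 0 0 0 0 1.0" --pt "0 0 0 0 0 0 1.0" --pt "0 0 0 0 0 0 1.0" --pt "0 0 0 0 0 0 1.0" --squeeze 8

```text
time_s: 3.58
eef_pos: [0.5417, 0.19, 0.0301]
tcp_rot: [3.14, -0.003, 0.838]
force: [-0.8, 0.7, 4.8]
opening: 0.132
grasp_force: 8.0
```

Emit:
step_arm --pt "-0.3 -0.45 0 0 0 0 1.0" --pt "-0.23 -0.49 0 0 0 0 1.0" --pt "-0.16 -0.51 0 0 0 0 1.0" --pt "-0.08 -0.53 0 0 0 0 1.0" --pt "0 -0.54 0 0 0 0 1.0"

```text
time_s: 4.2
eef_pos: [0.5167, 0.2001, 0.029]
tcp_rot: [3.14, 0.0, 0.838]
force: [1.1, -3.6, 4.4]
opening: 0.135
grasp_force: 8.0
```

Emit:
step_arm --pt "0.07 -0.53 0 0 0 0 1.0" --pt "0.14 -0.52 0 0 0 0 1.0" --pt "0.21 -0.5 0 0 0 0 1.0" --pt "0.28 -0.46 0 0 0 0 1.0" --pt "0 0 0 0 0 0 1.0"

```text
time_s: 4.82
eef_pos: [0.5059, 0.2201, 0.0282]
tcp_rot: [-3.141, -0.0, 0.838]
force: [-0.1, 0.9, 2.9]
opening: 0.138
grasp_force: 8.0
```

Emit:
step_arm --pt "0 0 0 0 0 0 3.5" --pt "0 0 0 0 0 0 3.5" --pt "0 0 -2.0 0 0 0 3.5" --pt "0 0 -5.0 0 0 0 3.5" --pt "0 0 -5.5 0 0 0 3.5"

```text
time_s: 5.45
eef_pos: [0.5048, 0.219, 0.1531]
tcp_rot: [-3.139, 0.003, 0.838]
force: [0.7, 0.4, 0.1]
opening: 0.372
grasp_force: 0.0
```

Run:
```python
from h import *
from rig import arm
import pickle
for i in range(2): arm.capture("wrist")
o=arm.get_obs();c=arm.capture("wrist");print(o["eef_pos"],o["tcp_rot"],np.abs(o["qvel"]).max())
pickle.dump((o,c),open("w3.pkl","wb"))
t=arm.capture("top");pickle.dump(t,open("t3.pkl","wb"))
a=cv2.resize(c["image"][:250,200:520],None,fx=1.25,fy=1.25)
b=cv2.resize(t["image"][130:255,150:285],None,fx=2.5,fy=2.5);H=max(a.shape[0],b.shape[0])
f=lambda x:np.pad(x,((0,H-x.shape[0]),(0,0),(0,0)))
cv2.imwrite("pics/w3.png",np.hstack([f(a),f(b)])[:,:,::-1])
print(proj(c,[knob(1.68,.051),knob(1.5,.051)],o),proj(t,[knob(1.68,.051),knob(1.5,.051)]))
```

```text
[0.51107628 0.22071795 0.16043212] [ 3.13473714 -0.01131133  0.83782218] 0.07921295558494128
[[318.17859934 202.18737528]
 [323.87088303 205.39400515]] [[215.5222205  198.98876574]
 [217.88700014 198.19723374]]
```

View pics/w3.png

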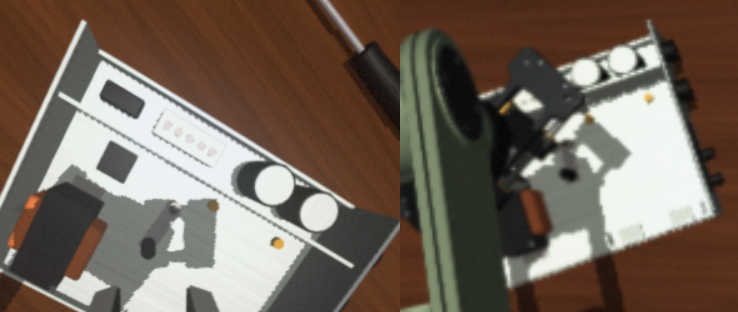

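Run:
```python
from h import *
plan(np.array([.506,.2195,.1545]),down(.838),np.array([.5024,-.1795,.16]),down(1.35),8)
```

```text
[-3.74, 3.3, -0.07] [0.0, 0.0, -0.064]
[-3.94, 3.06, -0.07] [0.0, 0.0, -0.064]
[-4.13, 2.8, -0.07] [0.0, 0.0, -0.064]
[-4.3, 2.53, -0.07] [0.0, 0.0, -0.064]
[-4.45, 2.25, -0.07] [0.0, 0.0, -0.064]
[-4.59, 1.96, -0.07] [0.0, 0.0, -0.064]
[-4.7, 1.66, -0.07] [0.0, 0.0, -0.064]
[-4.8, 1.36, -0.07] [0.0, 0.0, -0.064]
```

Emit:
step_arm --pt "-3.7 3.3 -0.1 0 0 -0.064 5" --pt "-3.9 3.1 -0.1 0 0 -0.064 5" --pt "-4.1 2.8 -0.1 0 0 -0.064 5" --pt "-4.3 2.5 -0.1 0 0 -0.064 5" --pt "-4.5 2.3 0 0 0 -0.064 5"

```text
time_s: 6.28
eef_pos: [0.5028, -0.031, 0.1547]
tcp_rot: [-3.136, 0.001, 1.16]
force: [0.5, 0.4, -0.2]
opening: 0.533
grasp_force: 0.0
```

Emit:
step_arm --pt "-4.6 2.0 0 0 0 -0.064 5" --pt "-4.7 1.7 0 0 0 -0.064 5" --pt "-4.8 1.4 0 0 0 -0.064 5" --pt "0 0 0 0 0 0 5" --pt "0 0 0 0 0 0 5"

```text
time_s: 6.9
eef_pos: [0.5032, -0.1791, 0.1552]
tcp_rot: [-3.137, -0.002, 1.349]
force: [-0.3, 0.0, 0.3]
opening: 0.533
grasp_force: 0.0
```

Run:
```python
from h import *
from rig import arm
import pickle
t=arm.capture("top");pickle.dump(t,open("t4.pkl","wb"))
o=arm.get_obs();c=arm.capture("wrist");print(o["eef_pos"],o["tcp_rot"],np.abs(o["qvel"]).max())
pickle.dump((o,c),open("w4.pkl","wb"))
a=cv2.resize(c["image"][:300,170:470],None,fx=1.5,fy=1.5)
b=cv2.resize(t["image"][165:225,190:270],None,fx=4,fy=4,interpolation=2);H=max(a.shape[0],b.shape[0])
f=lambda x:np.pad(x,((0,H-x.shape[0]),(0,0),(0,0)))
cv2.imwrite("pics/w4.png",np.hstack([f(a),f(b)])[:,:,::-1])
print(proj(t,[knob(1.75,.051),knob(1.68,.051),knob(1.5,.051),knob(1.57,.021),np.r_[PIV[:2],.021]]))
B=np.array([.5102,-.1812,.003]);bx=R.from_euler('z',-.2205)
hs=[B+bx.apply([-.008+sx*.013,sy*.025,.048]) for sx in(-1,1) for sy in(-1,1)]
print(proj(c,hs,o))
```

```text
[ 0.50356216 -0.17866021  0.15564347] [-3.13800709e+00 -1.64343625e-03  1.35004363e+00] 0.01660961365028699
[[214.57307763 199.1798397 ]
 [215.5222205  198.98876574]
 [217.88700014 198.19723374]
 [219.84124137 199.37876058]
 [215.5953312  186.72976346]]
[[309.1416713  223.38490662]
 [308.56931131 175.99212985]
 [334.1881283  223.43692986]
 [334.801951   176.03250186]]
```

View pics/w4.png

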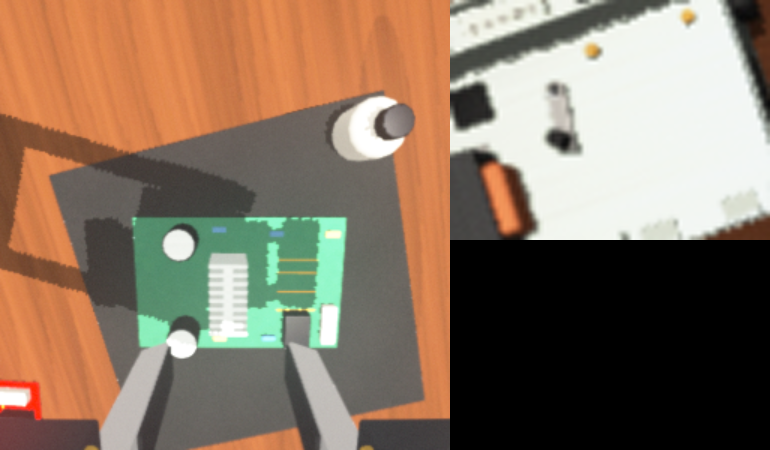

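Run:
```python
from h import *
import pickle
T={}
for n,uv in dict(w1=[[322,178],[318,172],[327,186]],w4=[[315,185],[321,185],[328,185],[321,205],[328,205],[321,175]]).items():
    o,c=pickle.load(open(n+".pkl","rb"));print(n,depthpts(c,uv,o).round(4).tolist())
o,c=pickle.load(open("w4.pkl","rb"));t=pickle.load(open("d0.pkl","rb"))
# board corners, two views: wrist (crop px) and top
W=[[170+133/1.5,217/1.5],[170+347/1.5,217/1.5]];Tp=[[336.3,221.3],[347.6,164.9]]
for a,b in zip(W,Tp):
    r1=rays(c,[a],o);r2=rays(t["top"],[b]);print("corner",tri([(r1[0],r1[1][0]),(r2[0],r2[1][0])]))
plan(np.array([.5032,-.179,.155]),down(1.35),np.array([.5024,-.1795,.012]),down(1.35),4)
```

```text
w1 [[0.51, -0.1693, 0.0499], [0.5097, -0.162, 0.0374], [0.5081, -0.1807, 0.0509]]
w4 [[0.4984, -0.1652, 0.0389], [0.5051, -0.1641, 0.0497], [0.5116, -0.168, 0.0395], [0.5006, -0.1845, 0.0501], [0.5076, -0.1857, 0.051], [0.5071, -0.1551, 0.0446]]
corner [ 0.44076383 -0.11274484 -0.01095038]
corner [ 0.59955752 -0.14638968  0.01268768]
[-0.02, -0.02, 3.58] [0.0, 0.0, 0.0]
[-0.02, -0.02, 3.58] [0.0, 0.0, 0.0]
[-0.02, -0.02, 3.58] [0.0, 0.0, 0.0]
[-0.02, -0.02, 3.58] [0.0, 0.0, 0.0]
```

Emit:
step_arm --pt "0 0 3.6 0 0 0 5" --pt "0 0 3.6 0 0 0 5" --pt "0 0 3.6 0 0 0 5" --pt "0 0 2.5 0 0 0 5" --pt "0 0 1.0 0 0 0 5"

```text
time_s: 7.62
eef_pos: [0.5033, -0.178, 0.0126]
tcp_rot: [-3.138, -0.001, 1.352]
force: [0.2, 0.5, -0.0]
opening: 0.536
grasp_force: 0.0
```

Emit:
step_arm --pt "0 0 0 0 0 0 5" --pt "0 0 0 0 0 0 2.4" --pt "0 0 0 0 0 0 2.4" --pt "0 0 0 0 0 0 2.4" --pt "0 0 0 0 0 0 2.4" --squeeze 30

```text
time_s: 8.25
eef_pos: [0.5047, -0.1804, 0.0152]
tcp_rot: [-3.142, 0.0, 1.35]
force: [-3.4, 1.2, 6.1]
opening: 0.274
grasp_force: 30.0
```

```bash
cat >> h.py <<'E'
TB=np.array([0,.008,.0095])  # board origin in tool frame
def tcp(xh,zh,phi,yh=0,tb=None):
    "TCP pose for the hook edge underside (bay frame, mm) and tilt phi"
    tb=TB if tb is None else tb
    r=down(YAW+np.pi/2)*R.from_rotvec([-phi,0,0])
    h=np.array([xh+80*np.cos(phi),yh,zh+80*np.sin(phi)])/1000
    org=BAY+EX*h[0]+EY*h[1]+np.array([0,0,h[2]])
    return org-r.apply(tb),r
E
python3 - <<'E'
from h import *
p1,r1=tcp(-52.6,73,.42);print(p1)
plan(np.array([.5035,-.1795,.17]),down(1.35),p1,r1,10)
p,r=pose(__import__("rig").arm.get_obs());print(p)
E
```

```text
[0.52958051 0.15236835 0.1230331 ]
[3.3, -0.47, 0.47] [-0.041, 0.011, -0.054]
[3.31, -0.31, 0.49] [-0.041, 0.011, -0.054]
[3.32, -0.16, 0.52] [-0.041, 0.011, -0.054]
[3.32, 0.0, 0.56] [-0.041, 0.011, -0.054]
[3.3, 0.16, 0.6] [-0.041, 0.011, -0.054]
[3.28, 0.31, 0.64] [-0.041, 0.011, -0.054]
[3.26, 0.46, 0.7] [-0.041, 0.011, -0.054]
[3.22, 0.6, 0.76] [-0.041, 0.011, -0.054]
[3.18, 0.74, 0.82] [-0.041, 0.011, -0.054]
[3.12, 0.88, 0.89] [-0.041, 0.011, -0.054]
[ 0.50470422 -0.18035761  0.01519888]
```

Run:
```python
from h import *
p1,r1=tcp(-52.6,120,.42);print(p1)
plan(np.array([.5035,-.1795,.172]),down(1.35),p1,r1,10)
```

```text
[0.52958051 0.15236835 0.1700331 ]
[3.3, -0.47, 0.02] [-0.041, 0.011, -0.054]
[3.32, -0.3, 0.04] [-0.041, 0.011, -0.054]
[3.33, -0.12, 0.07] [-0.041, 0.011, -0.054]
[3.33, 0.06, 0.11] [-0.041, 0.011, -0.054]
[3.32, 0.23, 0.15] [-0.041, 0.011, -0.054]
[3.3, 0.4, 0.2] [-0.041, 0.011, -0.054]
[3.27, 0.57, 0.26] [-0.041, 0.011, -0.054]
[3.23, 0.73, 0.32] [-0.041, 0.011, -0.054]
[3.18, 0.89, 0.4] [-0.041, 0.011, -0.054]
[3.13, 1.04, 0.47] [-0.041, 0.011, -0.054]
```

Emit:
step_arm --pt "0 0 -1.0 0 0 0 2.4" --pt "0 0 -3.0 0 0 0 2.4" --pt "0 0 -4.0 0 0 0 2.4" --pt "0 0 -4.0 0 0 0 2.4" --pt "0 0 -4.0 0 0 0 2.4"

```text
time_s: 8.88
eef_pos: [0.5044, -0.18, 0.1755]
tcp_rot: [-3.141, -0.0, 1.35]
force: [1.3, 0.4, -2.4]
opening: 0.277
grasp_force: 30.0
```

Emit:
step_arm --pt "3.3 -0.5 0 -0.041 0.011 -0.054 2.4" --pt "3.3 -0.3 0 -0.041 0.011 -0.054 2.4" --pt "3.3 -0.1 0.1 -0.041 0.011 -0.054 2.4" --pt "3.3 0 0.1 -0.041 0.011 -0.054 2.4" --pt "3.3 0.2 0.1 -0.041 0.011 -0.054 2.4"

```text
time_s: 9.5
eef_pos: [0.5161, -0.0138, 0.1739]
tcp_rot: [2.931, -0.027, 1.625]
force: [0.8, 0.1, -3.4]
opening: 0.273
grasp_force: 30.0
```

Emit:
step_arm --pt "3.3 0.4 0.2 -0.041 0.011 -0.054 2.4" --pt "3.3 0.6 0.3 -0.041 0.011 -0.054 2.4" --pt "3.2 0.7 0.3 -0.041 0.011 -0.054 2.4" --pt "3.2 0.9 0.4 -0.041 0.011 -0.054 2.4" --pt "3.1 1.0 0.5 -0.041 0.011 -0.054 2.4"

```text
time_s: 10.12
eef_pos: [0.5288, 0.1518, 0.1717]
tcp_rot: [2.722, 0.005, 1.899]
force: [0.4, -0.4, -2.9]
opening: 0.276
grasp_force: 30.0
```

Run:
```python
from h import *
from rig import arm
import pickle
for i in range(5): s=arm.capture("side")
o=arm.get_obs();c=arm.capture("wrist")
for _ in range(3): q=arm.get_obs();print(q["time_s"],q["eef_pos"],q["tcp_rot"],np.abs(q["qvel"]).max()); arm.capture("side")
pickle.dump((o,c,s),open("w5.pkl","wb"))
a=cv2.resize(c["image"][:330,150:490],None,fx=1.3,fy=1.3)
b=cv2.resize(s["image"][200:360,210:370],None,fx=2.2,fy=2.2);H=max(a.shape[0],b.shape[0])
f=lambda x:np.pad(x,((0,H-x.shape[0]),(0,0),(0,0)))
cv2.imwrite("pics/w5.png",np.hstack([f(a),f(b)])[:,:,::-1])
pt,rt=tcp(-52.6,120,.42);p,r=pose(q);print("want",pt,"tool err mm",r.inv().apply(pt-p)*1000,(r.inv()*rt).as_rotvec())
# predicted board corners in wrist picture
M=np.array([[0,1,0],[1,0,0],[0,0,-1]]).T
cor=np.array([[-80,52,3],[80,52,3],[80,-52,3],[-80,-52,3]])/1000
# board x=tool y, y=tool x, z=-tool z
pts=p+r.apply(TB+np.c_[cor[:,1],cor[:,0],-cor[:,2]]);print(proj(c,pts,q), )
```

```text
10.425 [0.52960779 0.15005719 0.17202725] [2.7228033  0.00515476 1.89595118] 0.008876537442984434
10.475 [0.52980483 0.14994095 0.17214614] [2.72251347 0.00513626 1.89562578] 0.002739944683312792
10.525 [0.52989274 0.14986644 0.17219417] [2.72234693 0.00512973 1.89543182] 0.0019363992499805424
want [0.52958051 0.15236835 0.1700331 ] tool err mm [ 2.48187713 -0.4159254   2.16670039] [-0.00075778  0.00524061  0.00084381]
[[210.30542156 163.17764095]
 [458.51319963 163.49883636]
 [440.03101071 302.43222769]
 [225.29502041 302.48348568]]
```

View pics/w5.png

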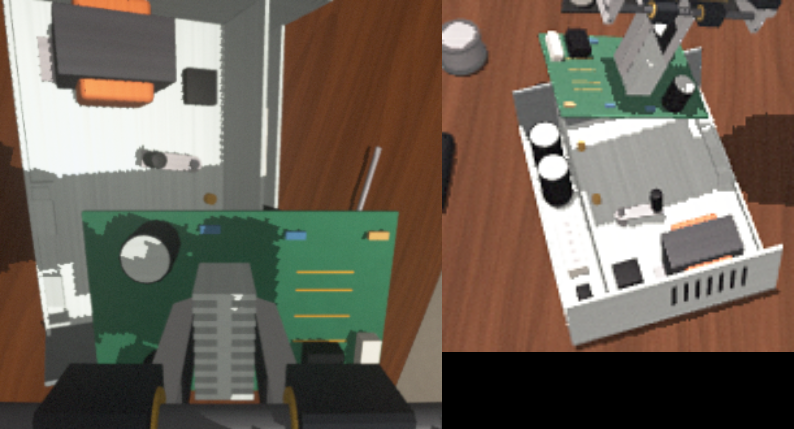

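Run:
```python
from h import *
import pickle
o,c,s=pickle.load(open("w5.pkl","rb"));p,r=pose(o)
hsv=cv2.cvtColor(c["image"],cv2.COLOR_RGB2HSV);m=cv2.inRange(hsv,(45,70,25),(90,255,255))
L=[];Rr=[];T=[]
for v in range(170,250):
    x=np.flatnonzero(m[v,180:480])+180
    L.append([x[0]-.5,v]);Rr.append([x[-1]+.5,v])
for u in range(225,445):
    y=np.flatnonzero(m[140:240,u])+140
    if len(y): T.append([u,y[0]-.5])
def line(P,dep):
    P=np.array(P);a,b=(P[:,1],P[:,0]) if dep==0 else (P[:,0],P[:,1])
    k=np.polyfit(a,b,1)
    for _ in range(3):
        g=abs(b-np.polyval(k,a))<1.;k=np.polyfit(a[g],b[g],1)
    return k,g.mean()
(l,gl),(rr,gr),(t,gt)=line(L,0),line(Rr,0),line(T,1);print(l,rr,t,gl,gr,gt)
def inter(a): # x=a0*y+a1,y=t0 x+t1
    y=(t[0]*a[1]+t[1])/(1-t[0]*a[0]);return [a[0]*y+a[1],y]
C=np.array([inter(l),inter(rr)]);print("corners",C)
oo,d=rays(c,C,o);d=r.inv().apply(d);o3=r.inv().apply(oo-p)
# points on plane tool z=Z with |dy|=160
from scipy.optimize import brentq
P=lambda Z:o3+d*((Z-o3[2])/d[:,2])[:,None]
Z=brentq(lambda Z:np.linalg.norm(P(Z)[1]-P(Z)[0])-.16,-.03,.06);Q=P(Z);print("Z top",Z,Q*1000)
v,u=np.nonzero(cv2.erode(m,np.ones((5,5)))[:, :]);g=(v<290)&(v>165)&(u>215)&(u<455);uv=np.c_[u,v][g][::7]
D=r.inv().apply(depthpts(c,uv,o)-p);D=D[abs(D[:,2]-.01)<.02]
A=np.c_[D[:,:2],np.ones(len(D))];k=np.linalg.lstsq(A,D[:,2],rcond=None)[0]
for _ in range(3):
    e=abs(D[:,2]-A@k)<.0015;k=np.linalg.lstsq(A[e],D[e,2],rcond=None)[0]
print("depth plane tool z = ax+by+c",k,e.mean())
hs=cv2.inRange(hsv,(15,120,80),(35,255,255));hs[:140]=0;hs[165:]=0;hs[:,:300]=0;hs[:,325:]=0
k_,_,st,ce=cv2.connectedComponentsWithStats(hs);print("standoff px",ce[1:],st[1:,4],"pred",proj(c,[BAY+.0665*EX+.036*EY],o))
```

```text
[1.06516643e-01 1.95659763e+02] [-1.27848101e-01  4.77159177e+02] [-8.80556113e-05  1.61597940e+02] 1.0 1.0 0.9954545454545455
corners [[212.87063672 161.57919506]
 [456.50432669 161.55774174]]
Z top 0.010336368164391187 [[ 52.4567172  -71.68143399  10.33636816]
 [ 52.68343638  88.31840538  10.33636816]]
depth plane tool z = ax+by+c [-6.43992774e-04 -9.19027323e-05  9.50664038e-03] 0.9847328244274809
standoff px [[311.30769231 152.65384615]] [52] pred [[312.35438998 153.2458392 ]]
```

```bash
sed -i 's/^TB=.*/TB=np.array([.0005,.0083,.0128])/; s/^YAW=.326;BAY=.*\]);EX/YAW=.326;BAY=np.array([.5202,.1496,.012]);EX/' h.py
cat >> h.py <<'E'
def board(p,r):
    "hook edge underside middle and free edge in the bay frame (mm), tilt"
    f=lambda y:p+r.apply(TB+np.array([0,y,0]))-BAY
    b=lambda v:np.array([v@EX,v@EY,v[2]])*1000
    h,e=b(f(-.08)),b(f(.08));return h.round(1),e.round(1),round(float(np.arcsin((e-h)[2]/160)),3)
def state():
    from rig import arm
    o=arm.get_obs();p,r=pose(o);print("t",o["time_s"],"hook,free,tilt",*board(p,r),"F",o["force"].round(1),"M",o["torque"].round(2),"op",round(o["opening"],3),"yawerr",round(float(o["tcp_rot"][2]-YAW-np.pi/2),4));return p,r
E
python3 - <<'E'
from h import *
p,r=state()
a=tcp(-52.6,14,.40);b=tcp(-66,7.7,.40);cc=tcp(-79.5,1.2,.40)
plan(p,r,*a,4);print();plan(*a,*b,2);plan(*b,*cc,3)
E
```

```text
t 10.575 hook,free,tilt [-51.   -2.5 119.3] [ 95.2  -2.3 184.5] 0.419 F [-0.7 -0.2 -2.9] M [-0.2   0.28 -0.02] op 0.277 yawerr -0.0014
[0.07, -1.1, 2.42] [0.005, 0.001, 0.0]
[0.07, -1.09, 2.43] [0.005, 0.001, 0.0]
[0.06, -1.08, 2.43] [0.005, 0.001, 0.0]
[0.06, -1.07, 2.44] [0.005, 0.001, 0.0]

[-0.0, -0.74, 0.03] [0.0, 0.0, 0.0]
[-0.0, -0.74, 0.03] [0.0, 0.0, 0.0]
[-0.0, -0.5, 0.02] [0.0, 0.0, 0.0]
[-0.0, -0.5, 0.02] [0.0, 0.0, 0.0]
[-0.0, -0.5, 0.02] [0.0, 0.0, 0.0]
```

Emit:
step_arm --pt "0.07 -1.1 2.4 0.005 0.001 0 2.4" --pt "0.07 -1.1 2.4 0.005 0.001 0 2.4" --pt "0.06 -1.1 2.4 0.005 0.001 0 2.4" --pt "0.06 -1.0 2.4 0.005 0.001 0 2.4" --pt "0 0 0 0 0 0 2.4"

```text
time_s: 11.2
eef_pos: [0.5259, 0.1519, 0.0643]
tcp_rot: [2.748, -0.0, 1.897]
force: [-0.3, -0.3, -3.3]
opening: 0.274
grasp_force: 30.0
```

Run:
```python
from h import *
from rig import arm
import pickle
for i in range(3): s=arm.capture("side")
o=arm.get_obs();c=arm.capture("wrist");pickle.dump((o,c,s),open("w6.pkl","wb"))
p,r=state()
b=tcp(-66,7.7,.40);cc=tcp(-79.5,1.2,.40)
plan(p,r,*b,2);plan(*b,*cc,3)
a=cv2.resize(s["image"][220:330,230:360],None,fx=5,fy=5,interpolation=2)
cv2.imwrite("pics/w6.png",a[:,:,::-1])
print(proj(s,[BAY+EX*x/1000+EY*y/1000+[0,0,z/1000] for x,y,z in [(-67.5,43,12),(-67.5,17,12),(-67.5,-17,12),(-67.5,-43,12)]])-[230,220])
```

```text
t 11.4 hook,free,tilt [-51.3   0.1  16.7] [95.9  0.4 79.4] 0.402 F [ 0.2  0.5 -2.4] M [-0.18  0.25 -0.01] op 0.275 yawerr 0.0012
[-0.01, -0.85, 0.14] [0.001, 0.001, 0.001]
[-0.01, -0.85, 0.14] [0.001, 0.001, 0.001]
[-0.0, -0.5, 0.02] [0.0, 0.0, 0.0]
[-0.0, -0.5, 0.02] [0.0, 0.0, 0.0]
[-0.0, -0.5, 0.02] [0.0, 0.0, 0.0]
[[104.88628779  55.40114287]
 [101.52529946  46.68205244]
 [ 97.2672007   35.63190089]
 [ 94.11196538  27.44107234]]
```

View pics/w6.png

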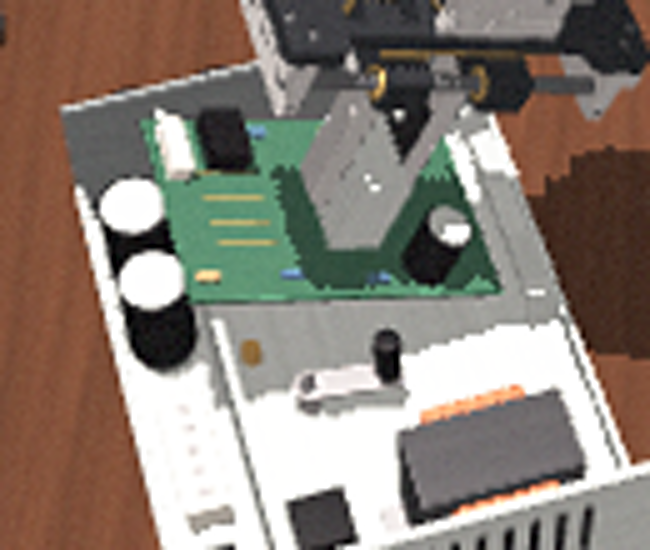

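Emit:
step_arm --pt "0 -0.5 0.1 0 0 0 2.4" --pt "0 -0.5 0.1 0 0 0 2.4" --pt "0 -0.4 0.05 0 0 0 2.4" --pt "0 -0.3 0.03 0 0 0 2.4" --pt "0 0 0 0 0 0 2.4"

```text
time_s: 12.02
eef_pos: [0.5136, 0.1478, 0.0573]
tcp_rot: [2.743, 0.001, 1.898]
force: [0.4, -0.4, -3.6]
opening: 0.27
grasp_force: 30.0
```

Run:
```python
from h import *
from rig import arm
for i in range(2): arm.capture("side")
p,r=state()
plan(p,r,*tcp(-79.5,1.2,.40),4)
```

```text
t 12.125 hook,free,tilt [-67.3   0.6   6. ] [80.1  1.  68.3] 0.4 F [ 0.1  0.4 -3.1] M [-0.15  0.25  0.02] op 0.272 yawerr 0.0016
[-0.02, -0.33, -0.01] [-0.0, 0.0, 0.001]
[-0.02, -0.33, -0.01] [-0.0, 0.0, 0.001]
[-0.02, -0.33, -0.01] [-0.0, 0.0, 0.001]
[-0.02, -0.33, -0.01] [-0.0, 0.0, 0.001]
```

Emit:
step_arm --pt "0 -0.3 0 0 0 0 2.4" --pt "0 -0.3 0 0 0 0 2.4" --pt "-0.03 -0.3 0 0 0 0 2.4" --pt "-0.03 -0.3 0 0 0 0 2.4" --pt "0 0 0 0 0 0 2.4"

```text
time_s: 12.75
eef_pos: [0.5036, 0.1437, 0.0528]
tcp_rot: [2.742, 0.001, 1.898]
force: [-0.9, 0.8, -2.9]
opening: 0.278
grasp_force: 30.0
```

Run:
```python
from h import *
from rig import arm
for i in range(2): arm.capture("side")
p,r=state()
plan(p,r,*tcp(-79.5,0.6,.40),2)
for a,b in [(.4,.3),(.3,.2),(.2,.1),(.1,.0)]: print();plan(*tcp(-79.8,.5,a),*tcp(-79.8,.5,b),2)
```

```text
t 12.85 hook,free,tilt [-78.5   0.    1.3] [69.   0.3 63.5] 0.399 F [ 0.1  0.4 -2.7] M [-0.15  0.23  0.02] op 0.278 yawerr 0.0016
[-0.01, -0.06, 0.01] [-0.0, 0.0, 0.001]
[-0.01, -0.06, 0.01] [-0.0, 0.0, 0.001]

[0.0, 0.05, 0.36] [0.05, 0.0, -0.0]
[0.0, 0.06, 0.36] [0.05, 0.0, -0.0]

[0.0, 0.05, 0.36] [0.05, 0.0, -0.0]
[0.0, 0.06, 0.36] [0.05, 0.0, -0.0]

[0.0, 0.05, 0.36] [0.05, -0.0, 0.0]
[0.0, 0.06, 0.36] [0.05, -0.0, 0.0]

[-0.0, 0.05, 0.36] [0.05, -0.0, -0.0]
[-0.0, 0.06, 0.36] [0.05, -0.0, -0.0]
```

Emit:
step_arm --pt "0 -0.12 0 0 0 0 2.4" --pt "0 0.05 0.36 0.05 0 0 2.4" --pt "0 0.06 0.36 0.05 0 0 2.4" --pt "0 0.05 0.36 0.05 0 0 2.4" --pt "0 0.06 0.36 0.05 0 0 2.4"

```text
time_s: 13.48
eef_pos: [0.5094, 0.1456, 0.0396]
tcp_rot: [2.943, 0.001, 1.898]
force: [0.0, 0.0, -2.9]
opening: 0.272
grasp_force: 30.0
```

Run:
```python
from h import *
from rig import arm
for i in range(2): arm.capture("side")
p,r=state()
plan(p,r,*tcp(-79.8,0.6,.10),2)
```

```text
t 13.575 hook,free,tilt [-77.8  -0.2   1.1] [79.   0.1 33.1] 0.201 F [ 0.5 -0.3 -2.3] M [-0.06  0.03 -0.06] op 0.277 yawerr 0.002
[0.0, -0.06, 0.37] [0.051, 0.001, 0.001]
[0.0, -0.04, 0.37] [0.051, 0.001, 0.001]
```

Emit:
step_arm --pt "0 -0.15 0 0 0 0 2.4" --pt "0 -0.03 0.36 0.05 0 0 2.4" --pt "0 0.05 0.36 0.05 0 0 2.4" --pt "0 0 0 0 0 0 2.4" --pt "0 0 0 0 0 0 2.4"

```text
time_s: 14.2
eef_pos: [0.5107, 0.1457, 0.033]
tcp_rot: [3.037, 0.002, 1.898]
force: [5.4, 1.0, -3.4]
opening: 0.275
grasp_force: 30.0
```

Run:
```python
from h import *
from rig import arm
p,r=state()
plan(p,r,*tcp(-79.9,0.5,.0),2)
```

```text
t 14.2 hook,free,tilt [-80.3  -0.3   0.8] [78.9 -0.1 17.5] 0.104 F [ 5.4  1.  -3.4] M [ 0.18 -1.23 -0.16] op 0.275 yawerr 0.0012
[0.01, 0.06, 0.4] [0.052, 0.001, 0.001]
[0.01, 0.08, 0.39] [0.052, 0.001, 0.001]
```

Emit:
step_arm --pt "0 0.1 0 0 0 0 2.4" --pt "0 0.05 0.3 0.04 0 0 2.4" --pt "0 0.05 0.26 0.035 0 0 2.4" --pt "0 0 0 0 0 0 2.4" --pt "0 0 0 0 0 0 2.4"

```text
time_s: 14.82
eef_pos: [0.5117, 0.1462, 0.027]
tcp_rot: [3.116, 0.002, 1.898]
force: [4.8, 0.7, -2.4]
opening: 0.273
grasp_force: 30.0
```

Run:
```python
from h import *
from rig import arm
p,r=state()
plan(p,r,*tcp(-79,0.5,.0),2)
```

```text
t 14.825 hook,free,tilt [-80.5  -0.1   0.3] [79.5  0.2  4.5] 0.026 F [ 4.8  0.7 -2.4] M [ 0.02 -1.05 -0.17] op 0.273 yawerr 0.0016
[-0.0, 0.09, 0.09] [0.013, 0.001, 0.001]
[-0.0, 0.09, 0.09] [0.013, 0.001, 0.001]
```

Emit:
step_arm --pt "0 0.08 0 0 0 0 2.4" --pt "0 0.05 0.09 0.012 0 0 2.4" --pt "0 0 0.09 0.014 0 0 2.4" --pt "0 0 0 0 0 0 2.4" --pt "0 0 0 0 0 0 2.4"

```text
time_s: 15.45
eef_pos: [0.512, 0.1467, 0.0246]
tcp_rot: [-3.139, 0.001, 1.899]
force: [2.4, 0.5, -3.0]
opening: 0.275
grasp_force: 30.0
```

Run:
```python
from h import *
from rig import arm
p,r=state()
```

```text
t 15.45 hook,free,tilt [-80.4   0.3   0.1] [79.6  0.6 -0.4] -0.003 F [ 2.4  0.5 -3. ] M [-0.01 -0.56 -0.05] op 0.275 yawerr 0.0017
```

Emit:
step_arm --pt "0 0.05 0.05 0 0 0 2.4" --pt "0 0 0.05 0 0 0 2.4" --pt "0 0 0.05 0 0 0 2.4" --pt "0 0 0 0 0 0 2.4" --pt "0 0 0 0 0 0 2.4"

```text
time_s: 16.08
eef_pos: [0.5121, 0.1468, 0.0243]
tcp_rot: [-3.138, 0.001, 1.899]
force: [-4.4, -1.2, 6.9]
opening: 0.276
grasp_force: 30.0
```

Run:
```python
from h import *
from rig import arm
p,r=state()
```

```text
t 16.075 hook,free,tilt [-80.3   0.3  -0.2] [79.7  0.6 -0.8] -0.004 F [-4.4 -1.2  6.9] M [-0.01  0.11 -0.01] op 0.276 yawerr 0.0019
```

Emit:
step_arm --pt "0 0 0 0 0 0 4" --pt "0 0 0 0 0 0 4" --pt "0 0 -0.5 0 0 0 4" --pt "0 0 -3 0 0 0 4" --pt "0 0 -6 0 0 0 4"

```text
time_s: 16.7
eef_pos: [0.5104, 0.1467, 0.1168]
tcp_rot: [-3.133, -0.0, 1.898]
force: [1.2, 0.0, 0.1]
opening: 0.43
grasp_force: 0.0
```

Emit:
step_arm --pt "-1.5 0 -6 0 0 0 4" --pt "-1.5 0 -2 0 0 0 4" --pt "0 0 0 0 0 0 4" --pt "0 0 0 0 0 0 4" --pt "0 0 0 0 0 0 4"

```text
time_s: 17.32
eef_pos: [0.5214, 0.1191, 0.1963]
tcp_rot: [-3.136, -0.0, 1.899]
force: [0.1, 0.5, 0.1]
opening: 0.427
grasp_force: 0.0
```

Run:
```python
from h import *
from rig import arm
import pickle
s=arm.capture("side");o=arm.get_obs();c=arm.capture("wrist");pickle.dump((o,c,s),open("w7.pkl","wb"))
print(o["eef_pos"],o["tcp_rot"],np.abs(o["qvel"]).max(),o["force"])
a=cv2.resize(c["image"][40:300,170:490],None,fx=1.5,fy=1.5)
b=cv2.resize(s["image"][220:330,250:360],None,fx=2.9,fy=2.9);H=max(a.shape[0],b.shape[0])
f=lambda x:np.pad(x,((0,H-x.shape[0]),(0,0),(0,0)))
cv2.imwrite("pics/w7.png",np.hstack([f(a),f(b)])[:,:,::-1])
hsv=cv2.cvtColor(c["image"],cv2.COLOR_RGB2HSV);m=cv2.inRange(hsv,(45,70,25),(90,255,255))
v,u=np.nonzero(cv2.erode(m,np.ones((5,5))));uv=np.c_[u,v][::9]
D=depthpts(c,uv,o)-BAY;D=np.c_[D@EX,D@EY,D[:,2]]*1000;D=D[(abs(D[:,2])<25)&(abs(D[:,0])<90)&(abs(D[:,1])<60)]
A=np.c_[D[:,:2],np.ones(len(D))];k=np.linalg.lstsq(A,D[:,2],rcond=None)[0]
for _ in range(4):
    e=abs(D[:,2]-A@k)<2;k=np.linalg.lstsq(A[e],D[e,2],rcond=None)[0]
print("plane z=ax+by+c (mm)",k,e.mean(),D[e].min(0),D[e].max(0))
```

```text
[0.5215771  0.11913224 0.19652621] [-3.13613370e+00  6.32449116e-06  1.89904679e+00] 0.00820190104621459 [0.65200529 0.31944414 0.42559844]
plane z=ax+by+c (mm) [ 3.58459369e-04 -1.82283137e-03  2.65152438e+00] 0.9976359338061466 [-77.13295572 -48.77011932   0.77061948] [76.01159995 49.05918461  4.57751406]
```

View pics/w7.png

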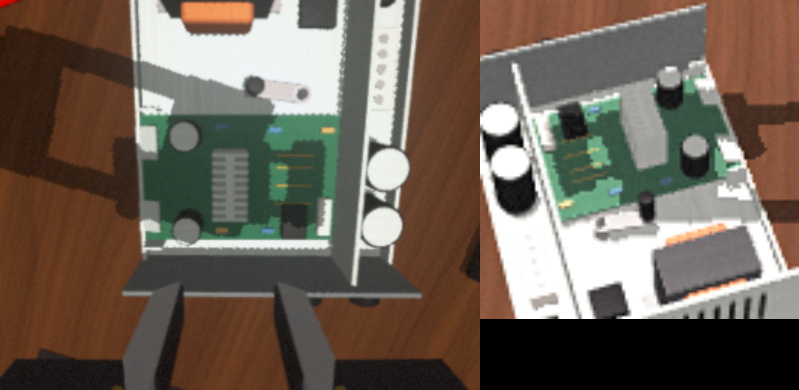

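```bash
sed -i 's/^YAW=.326;BAY=.*\]);EX/YAW=.326;BAY=np.array([.5208,.1494,.012]);EX/' h.py
python3 - <<'E'
from h import *
import pickle
o,c,s=pickle.load(open("w7.pkl","rb"))
g=cv2.cvtColor(c["image"],cv2.COLOR_RGB2GRAY)
P=proj(c,[knob(1.65,.051),knob(1.65,.036),np.r_[PIV[:2],.021]],o);print("pred",P)
q=(g<75).astype(np.uint8);roi=np.zeros_like(q);u,v=P[0].astype(int);roi[v-12:v+12,u-12:u+12]=q[v-12:v+12,u-12:u+12]
n,l,st,ce=cv2.connectedComponentsWithStats(roi);print(st[1:],ce[1:])
for uv in ([340,97.3],):
    k=plane(c,[uv],.051,o)[0];w=k-PIV;print(k,np.hypot(w[0],w[1]),"clip",np.arctan2(-(w@EX),-(w@EY)))
# which dark pixels' depth
p,r=pose(o)
a=(knob(1.65,.10),down(.65));plan(p,r,*a,7)
plan(*a,knob(1.65,.028),down(.65),2)
E
```

```text
pred [[339.65196454  97.85684605]
 [338.93908734  98.69700672]
 [370.86557723 102.37328574]]
[[334  97   7   7  22]] [[336.40909091 100.54545455]]
[0.50638344 0.22007547 0.051     ] 0.03769244023985393 clip 1.665653843518214
[1.43, 0.26, 1.38] [-0.001, 0.0, 0.178]
[1.45, 0.0, 1.38] [-0.001, 0.0, 0.178]
[1.43, -0.26, 1.38] [-0.001, 0.0, 0.178]
[1.36, -0.5, 1.38] [-0.001, 0.0, 0.178]
[1.25, -0.74, 1.38] [-0.001, 0.0, 0.178]
[1.1, -0.95, 1.38] [-0.001, 0.0, 0.178]
[0.91, -1.13, 1.38] [-0.001, 0.0, 0.178]
[0.0, -0.0, 3.6] [0.0, 0.0, 0.0]
[0.0, -0.0, 3.6] [0.0, 0.0, 0.0]
```

Knob matches the prediction (clip ≈ 1.66). I approach it with the tool turned.

Emit:
step_arm --pt "1.4 0.3 1.4 0 0 0.178 3" --pt "1.5 0 1.4 0 0 0.178 3" --pt "1.4 -0.3 1.4 0 0 0.178 3" --pt "1.4 -0.5 1.4 0 0 0.178 3" --pt "1.2 -0.7 1.4 0 0 0.178 3"

```text
time_s: 18.05
eef_pos: [0.5116, 0.1909, 0.1271]
tcp_rot: [-3.14, 0.003, 1.003]
force: [-0.8, -0.5, -0.3]
opening: 0.32
grasp_force: 0.0
```

Emit:
step_arm --pt "1.1 -1.0 1.4 0 0 0.178 3" --pt "0.9 -1.1 1.3 0 0 0.178 3" --pt "0 0 0 0 0 0 3" --pt "0 0 0 0 0 0 3" --pt "0 0 0 0 0 0 3"

```text
time_s: 18.68
eef_pos: [0.5083, 0.2185, 0.102]
tcp_rot: [3.14, 0.001, 0.653]
force: [0.5, 0.3, 0.1]
opening: 0.317
grasp_force: 0.0
```

Run:
```python
from h import *
from rig import arm
o=arm.get_obs();p,r=pose(o);print(p,o["tcp_rot"])
plan(p,r,knob(1.66,.029),down(.65),2)
t=np.linspace(1.66,-.03,15);y=np.linspace(.65,1.55,15)
print()
for i in range(14): plan(knob(t[i],.028),down(y[i]),knob(t[i+1],.028),down(y[i+1]),1)
```

```text
[0.50831764 0.21854448 0.10202837] [3.14043577e+00 1.06942239e-03 6.53297956e-01]
[-0.04, -0.12, 3.65] [0.001, 0.001, 0.002]
[-0.05, -0.12, 3.65] [0.001, 0.001, 0.002]

[-0.16, 0.43, 0.0] [0.0, 0.0, -0.064]
[-0.13, 0.44, 0.0] [-0.0, 0.0, -0.064]
[-0.11, 0.44, 0.0] [0.0, 0.0, -0.064]
[-0.08, 0.45, 0.0] [0.0, 0.0, -0.064]
[-0.06, 0.46, 0.0] [0.0, 0.0, -0.064]
[-0.03, 0.46, 0.0] [0.0, 0.0, -0.064]
[-0.01, 0.46, 0.0] [0.0, 0.0, -0.064]
[0.02, 0.46, 0.0] [0.0, 0.0, -0.064]
[0.04, 0.46, 0.0] [-0.0, 0.0, -0.064]
[0.07, 0.45, 0.0] [0.0, 0.0, -0.064]
[0.1, 0.45, 0.0] [0.0, 0.0, -0.064]
[0.12, 0.44, 0.0] [0.0, 0.0, -0.064]
[0.15, 0.44, 0.0] [0.0, 0.0, -0.064]
[0.17, 0.43, 0.0] [-0.0, 0.0, -0.064]
```

Emit:
step_arm --pt "0 -0.1 3.6 0 0 0 3" --pt "-0.1 -0.1 3.6 0 0 0 3" --pt "0 0 0 0 0 0 3" --pt "0 0 0 0 0 0 1.0" --pt "0 0 0 0 0 0 1.0" --squeeze 8

```text
time_s: 19.3
eef_pos: [0.5074, 0.2202, 0.0315]
tcp_rot: [3.14, -0.001, 0.652]
force: [-1.6, 1.0, 0.6]
opening: 0.14
grasp_force: 0.8
```

Emit:
step_arm --pt "0 0 0 0 0 0 1.0" --pt "-0.16 0.43 0 0 0 -0.064 1.0" --pt "-0.13 0.44 0 0 0 -0.064 1.0" --pt "-0.11 0.44 0 0 0 -0.064 1.0" --pt "-0.08 0.45 0 0 0 -0.064 1.0"

```text
time_s: 19.92
eef_pos: [0.5144, 0.2044, 0.0311]
tcp_rot: [-3.142, 0.001, 0.911]
force: [-2.2, 0.9, 5.6]
opening: 0.134
grasp_force: 8.0
```

Emit:
step_arm --pt "-0.06 0.46 0 0 0 -0.064 1.0" --pt "-0.03 0.46 0 0 0 -0.064 1.0" --pt "-0.01 0.46 0 0 0 -0.064 1.0" --pt "0.02 0.46 0 0 0 -0.064 1.0" --pt "0.04 0.46 0 0 0 -0.064 1.0"

```text
time_s: 20.55
eef_pos: [0.5333, 0.1919, 0.0307]
tcp_rot: [-3.141, 0.002, 1.231]
force: [-3.5, -0.3, 4.9]
opening: 0.133
grasp_force: 8.0
```

Emit:
step_arm --pt "0.07 0.45 0 0 0 -0.064 1.0" --pt "0.1 0.45 0 0 0 -0.064 1.0" --pt "0.12 0.44 0 0 0 -0.064 1.0" --pt "0.15 0.44 0 0 0 -0.064 1.0" --pt "0.15 0.38 0 0 0 -0.064 1.0"

```text
time_s: 21.18
eef_pos: [0.5555, 0.1926, 0.0305]
tcp_rot: [-3.14, 0.003, 1.551]
force: [-1.5, -2.2, 4.1]
opening: 0.134
grasp_force: 8.0
```

Run:
```python
from h import *
from rig import arm
o=arm.get_obs();p,r=pose(o);w=p-PIV
print(o["time_s"],p,np.hypot(w[0],w[1]),"clip",np.arctan2(-(w@EX),-(w@EY)),"F bay",o["force"]@EX,o["force"]@EY,o["force"][2],o["opening"],o["grasp_force"])
```

```text
21.175 [0.55550477 0.19262228 0.0305488 ] 0.03816924960780783 clip -0.005740566372163194 F bay -2.1607044774757647 -1.63860606769202 4.119907632593827 0.13352708149957787 8.00168752670288
```

Emit:
step_arm --pt "0 0.15 0 0 0 0 1.0" --pt "0 0.15 0 0 0 0 1.0" --pt "0 0 0 0 0 0 1.0" --pt "0 0 0 0 0 0 1.0" --pt "0 0 0 0 0 0 1.0"

```text
time_s: 21.8
eef_pos: [0.5559, 0.1925, 0.0303]
tcp_rot: [-3.135, 0.003, 1.548]
force: [-7.3, -2.3, 9.0]
opening: 0.138
grasp_force: 8.0
```

Run:
```python
from h import *
from rig import arm
o=arm.get_obs();p,r=pose(o);w=p-PIV
print(o["time_s"],p,np.hypot(w[0],w[1]),"clip",np.arctan2(-(w@EX),-(w@EY)),"F bay",o["force"]@EX,o["force"]@EY,o["force"][2],o["opening"],o["grasp_force"])
```

```text
21.8 [0.55588418 0.19250199 0.03030046] 0.038407874968000154 clip -0.014060525329411653 F bay -7.682495110893683 0.17663321512200136 9.006393367294695 0.13837209672736406 8.0026725679636
```

Emit:
step_arm --pt "0 0 0 0 0 0 3" --pt "0 0 0 0 0 0 3" --pt "0 0 0 0 0 0 3" --pt "0 0 -2.5 0 0 0 3" --pt "0 0 -5 0 0 0 3"

```text
time_s: 22.42
eef_pos: [0.5563, 0.1924, 0.1023]
tcp_rot: [-3.134, 0.003, 1.548]
force: [0.7, -0.3, 0.5]
opening: 0.317
grasp_force: 0.0
```

Emit:
step_arm --pt "0 0 -5 0 0 0 3" --pt "-4 0 -4 0 0 0 3" --pt "-3 0 0 0 0 0 3" --pt "0 0 0 0 0 0 3" --pt "0 0 0 0 0 0 3"

```text
time_s: 23.05
eef_pos: [0.5568, 0.1235, 0.1939]
tcp_rot: [-3.139, 0.001, 1.548]
force: [-0.4, -0.7, -0.3]
opening: 0.321
grasp_force: 0.0
```

Run:
```python
from h import *
from rig import arm
import pickle
for _ in range(3): s=arm.capture("side")
o=arm.get_obs();c=arm.capture("wrist");pickle.dump((o,c,s),open("w8.pkl","wb"))
print(o["time_s"],o["eef_pos"],o["force"])
g=cv2.cvtColor(c["image"],cv2.COLOR_RGB2GRAY);hsv=cv2.cvtColor(c["image"],cv2.COLOR_RGB2HSV)
for th in(0,.15): print(th,proj(c,[knob(th,.051),knob(th,.036)],o))
# knob top: points at z .046-.056 near the clip from depth
u,v=np.meshgrid(np.arange(200,560),np.arange(0,300));uv=np.c_[u.ravel(),v.ravel()]
uv=uv[c["depth"][uv[:,1],uv[:,0]]>0];D=depthpts(c,uv,o)-BAY;D=np.c_[D@EX,D@EY,D[:,2]]*1000
k=(abs(D[:,2]-38)<6)&(D[:,0]>15)&(D[:,0]<75)&(D[:,1]>10)&(D[:,1]<100);print("knob top (bay mm)",k.sum(),np.median(D[k],0))
m=cv2.inRange(hsv,(45,70,25),(90,255,255));gm=cv2.erode(m,np.ones((5,5)))[uv[:,1],uv[:,0]]>0
E_=D[gm&(abs(D[:,2])<15)&(abs(D[:,0])<90)&(abs(D[:,1])<60)]
A=np.c_[E_[:,:2],np.ones(len(E_))];q=np.linalg.lstsq(A,E_[:,2],rcond=None)[0];print("board plane",q,E_.min(0),E_.max(0))
```

```text
23.2 [0.55670871 0.12402171 0.19369592] [-0.58000258 -0.55748609  0.41921642]
0 [[319.86187356 127.9368343 ]
 [319.9971319  127.41595875]]
0.15 [[314.77205045 129.38819432]
 [315.13151125 128.80387577]]
knob top (bay mm) 109 [47.27873815 30.50809181 38.4794409 ]
board plane [ 7.03624595e-04 -4.68593688e-04  2.67490563e+00] [-76.88362932 -47.25193672  -0.44608014] [75.92095873 49.13990587  5.89218518]
```

```bash
python3 -c "
from rig import arm
print(arm.close_job())"
```

```text
the job is handed in; nothing more can be done
None
```

The regulator board is back in its bay, flat on its seats with the hook edge under both lips, and the clip is turned fully over it to its stop; the arm let go, clear of everything, and I handed the job in at about 23 s.

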